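# Cobalt cups back on their own saucers

### The arm

A 7-joint arm with a two-finger parallel gripper is mounted at the origin on the work surface. World frame = base frame: x ahead of the robot, y to its left, z up, the work surface at z = 0. Lengths are in m, angles in rad, forces in N, time in s.
With the tool pointing down it reaches from about 0.4 to 0.9 m from the base axis. Payload 5.5 kg.
Tool frame: the origin (TCP) lies midway between the tips of the shut fingers; the grasp point (between the pads) lies 19 mm behind it; z points along the fingers, y is the line along which they close (so a half turn about z gives the same grasp; the last joint's range is limited). The gripper opens to 92 mm and grips with 3 to 60 N. Pads are 19 mm wide; open, the fingers measure 130 mm over their backs; the gripper's body (75 mm by 190 mm) begins 47 mm behind the grasp point.
Start: joints at [1.505, 0.501, -0.427, 1.55, 0.221, 1.138, -0.21], TCP at [0.21, -0.615, 0.227] pointing down, gripper open.
Joint ranges: [-2.88, 2.88], [-0.31, 2.03], [-1.54, 1.56], [0.2, 2.42], [-1.41, 4.55], [0.19, 2.02], [-2.57, 2.57]. Speed limits (rad/s): [2.57, 2.57, 3.14, 3.14, 3.14, 3.14, 3.14].

### API

Orientations are given as a rotation vector (axis times angle).
In Python, from workcell import arm gives the robot as it stands. The module is installed in compiled form; this text tells all that it offers.
- The arm moves only by the shell command python3 -m pendant 'ROWS' [FORCE]. ROWS is JSON, a list of rows, each a list of 3 entries, a list of its own where there are three numbers: the shift along the tool's x, y, z in mm, then the turn about the tool's z in rad, then the finger opening in mm, from 0 to 91.8. In form: [[[dx, dy, dz], twist, hand], ...]. A call has 1 to 20 rows; each row shifts and turns the commanded pose from where the row before left it, along the tool's axes as they then stand; what a row does not reach is not made up. A row lasts 1/8 s, in which the tool goes at most 62.5 mm and 10.7 degrees, less where a joint would pass 70% of its speed; a pose out of reach is approached as far as the arm can. A call with a gripper value outside its range is refused whole. The fingers move at their own pace and stop on an object; FORCE is the grip in N (left out, the last holds). Time passes only in rows, so rows that do not move let the fingers close. It gives the time, the measured TCP pose, the force, the opening and the grip force at its end, in the units of the state.
- arm.sense(): the state, without advancing time (a new reading comes with each control period).
- arm.capture(name): name is "scene" or "top" or "wrist"; returns (picture, depth): 420x560x3 uint8, red, green, blue; 420x560 float32, m along the optical axis (not along the pixel's ray), 0 where there is no reading.
- arm.camera_model(name): a dict with "mtx" (3x3 intrinsics, pixels), "view" (4x4, takes a point from world to camera coordinates). Camera axes: x right, y down, z forward; pixel columns grow to the right and rows downward; lengths in m; the calibration is good to about 2 mm. A picture is of the moment at which its call begins: read the wrist's pose just before it. camera_model takes no time and is no camera call; for the wrist camera it gives the pose at the moment of the call.
- arm.job_done(): hands the job in; it is judged then, once.
The state is a dict: "clock": time; "joint_pos": joint angles; "dq": joint speeds; "joint_efforts": joint torques, N m; "ee_pos": TCP position; "tool_rot": TCP orientation; "force": force on the tool from outside, world axes, zero at the start; "moment": the same for the moment, N m; "width": opening from 0.0 (shut) to 1.0 (fully open); "grasp_force": force on a finger pad.
Only numpy, scipy, OpenCV 4.12 (cv2) and the standard library are available. Lean on these libraries where they do the work, as an engineer would, in place of code of your own. Each camera call takes 0.05 s, during which the arm holds its last target. There are 200 camera calls.

### The job

Put the three cobalt-blue espresso cups away, each upside down as it is now in the middle of the saucer that has the colour of its foot. A stray white cup stands on one of the saucers: before you move any cobalt cup, move it, still upside down, to the middle of the round cork coaster. Set every cup down rather than dropping it, leave the saucers where they are, and do not disturb the other white cup.

Things in the scene. Friction and masses are not known exactly. Their poses are not given: they have to be found in the camera images.
- saucer_yellow: Yellow glazed saucer, loose, 120 mm across and 12 mm high, with a flat middle about 90 mm across lying 7 mm above its underside. Origin: centre of the underside, z up.
- saucer_red: Red glazed saucer, loose, 120 mm across and 12 mm high, with a flat middle about 90 mm across lying 7 mm above its underside. Origin: centre of the underside, z up. At the start the stray white cup stands on this saucer.
- saucer_green: Green glazed saucer, loose, 120 mm across and 12 mm high, with a flat middle about 90 mm across lying 7 mm above its underside. Origin: centre of the underside, z up.
- cork_coaster: Round cork coaster, fixed to the shelf, 100 mm across, 5 mm thick. Origin: centre of the underside, z up. Free at the start.
- cup_yellow: Cobalt-blue espresso cup with a yellow foot (39 mm disc, facing up), on the shelf, standing upside down: straight round wall 60 mm across from the rim (below) up to 44 mm, then narrowing to the foot, whole height 58 mm, 105 to 185 g. Origin: centre of the rim plane it stands on, z up (through the foot). A small handle sticks out along its own -x to 54 mm from the axis, between 10 and 40 mm above the rim, so the clear sides to grip are its own +y and -y.
- cup_red: Cobalt-blue espresso cup with a red foot (39 mm disc, facing up), on the shelf, standing upside down: straight round wall 60 mm across from the rim (below) up to 44 mm, then narrowing to the foot, whole height 58 mm, 105 to 185 g. Origin: centre of the rim plane it stands on, z up (through the foot). A small handle sticks out along its own -x to 54 mm from the axis, between 10 and 40 mm above the rim, so the clear sides to grip are its own +y and -y.
- cup_green: Cobalt-blue espresso cup with a green foot (39 mm disc, facing up), on the shelf, standing upside down: straight round wall 60 mm across from the rim (below) up to 44 mm, then narrowing to the foot, whole height 58 mm, 105 to 185 g. Origin: centre of the rim plane it stands on, z up (through the foot). A small handle sticks out along its own -x to 54 mm from the axis, between 10 and 40 mm above the rim, so the clear sides to grip are its own +y and -y.
- white_cup: The stray cup: all-white espresso cup that at the start stands in the middle of the red saucer, standing upside down: straight round wall 60 mm across from the rim (below) up to 44 mm, then narrowing to the foot, whole height 58 mm, 105 to 185 g. Origin: centre of the rim plane it stands on, z up (through the foot). A small handle sticks out along its own -x to 54 mm from the axis, between 10 and 40 mm above the rim, so the clear sides to grip are its own +y and -y.
- white_spare: The other all-white espresso cup, standing by itself on the shelf; a bystander. It is standing upside down: straight round wall 60 mm across from the rim (below) up to 44 mm, then narrowing to the foot, whole height 58 mm, 105 to 185 g. Origin: centre of the rim plane it stands on, z up (through the foot). A small handle sticks out along its own -x to 54 mm from the axis, between 10 and 40 mm above the rim, so the clear sides to grip are its own +y and -y.

How it is judged:
On the way:
1. the stray white cup stands upside down in the middle of the cork coaster, let go (horizontal distance between white_cup and cork_coaster below 0.015 m and z of white_cup in the frame of cork_coaster below 0.009 m and angle between white_cup's own z axis and vertical below 0.1 rad and linear speed of white_cup below 0.02 m/s and angular speed of white_cup below 0.2 rad/s and contact force between white_cup and the fingers below 0.1 N), for 0.2 s.
At the end, for the whole second after the job is handed in: Each cobalt cup stands flat and upside down within 13 mm of the middle of the saucer of its foot colour, the stray white cup within 15 mm of the middle of the coaster; all released and at rest (tilt under 0.1 rad); the other white cup moved under 20 mm, saucers under 30 mm (all of step 1 and horizontal distance between cup_yellow and saucer_yellow below 0.013 m and z of cup_yellow in the frame of saucer_yellow below 0.011 m and angle between each of cup_yellow, cup_red, cup_green's own z axis and vertical below 0.1 rad and linear speed of each of cup_yellow, cup_red, cup_green below 0.02 m/s and angular speed of each of cup_yellow, cup_red, cup_green below 0.2 rad/s and contact force between each of cup_yellow, cup_red, cup_green and the fingers below 0.1 N and horizontal distance between cup_red and saucer_red below 0.013 m and z of cup_red in the frame of saucer_red below 0.011 m and horizontal distance between cup_green and saucer_green below 0.013 m and z of cup_green in the frame of saucer_green below 0.011 m and distance of white_spare from where it was at the start of the episode below 0.02 m and distance of each of saucer_yellow, saucer_red, saucer_green from where it was at the start of the episode below 0.03 m); the robot touches nothing.
It fails at once if a cobalt cup is moved (over 30 mm) while the stray white cup is not on the cork coaster (horizontal distance between white_cup and cork_coaster above 0.02 m and distance of any of cup_yellow, cup_red, cup_green from where it was at the start of the episode above 0.03 m).
It fails at once if a cup is dropped (falls free faster than 0.6 m/s, about 20 mm) ((linear speed of white_cup above 0.6 m/s and contact force between white_cup and the fingers below 0.05 N) or (linear speed of cup_yellow above 0.6 m/s and contact force between cup_yellow and the fingers below 0.05 N) or (linear speed of cup_red above 0.6 m/s and contact force between cup_red and the fingers below 0.05 N) or (linear speed of cup_green above 0.6 m/s and contact force between cup_green and the fingers below 0.05 N)).
It fails at once if a cup is knocked over (tilted over 0.7 rad) (angle between any of white_cup, cup_yellow, cup_red, cup_green, white_spare's own z axis and vertical above 0.7 rad).
It fails at once if the other white cup is shifted more than 20 mm (distance of white_spare from where it was at the start of the episode above 0.02 m).
It fails at once if a saucer is shifted more than 30 mm (distance of any of saucer_yellow, saucer_red, saucer_green from where it was at the start of the episode above 0.03 m).
It also fails if it takes over 122 s, if anything falls off the work surface, if the arm or the gripper's body presses on something with over 40 N, if the wrist force passes 120 N, or if a joint passes its speed limit or range.

## Working session

There is one attempt and no reset: what is moved stays moved. The work goes in short steps, Python scripts to look and compute and a shell command to move; the robot and the scene stay as the last step left them, time stands still between calls to the robot, and variables do not carry over. Pictures are saved under pics/ and viewed, at most 14 in all, crops included, and the job is handed in when it is done.

```bash
mkdir -p pics
python3 - <<'E'
from workcell import arm
import cv2,numpy as np
s=arm.sense();print({k:np.round(v,3) for k,v in s.items()})
for n in("top","scene"):
    p,d=arm.capture(n);cv2.imwrite(f"pics/{n}0.png",p[:,:,::-1]);np.savez(f"{n}0.npz",p=p,d=d)
    m=arm.camera_model(n);print(n,np.round(m["mtx"],1).tolist(),np.round(m["view"],3).tolist())
E
```

```text
{'clock': np.float64(0.0), 'joint_pos': array([ 1.505,  0.502, -0.427,  1.551,  0.221,  1.138, -0.21 ]), 'dq': array([-0.001, -0.001,  0.003, -0.002,  0.001,  0.   ,  0.001]), 'joint_efforts': array([ 0.0000e+00, -5.6660e+01, -5.8160e+00, -2.7912e+01, -6.8000e-02,
        3.1000e-02,  0.0000e+00]), 'ee_pos': array([ 0.21 , -0.615,  0.226]), 'tool_rot': array([-3.097, -0.514,  0.   ]), 'force': array([ 0.198, -0.268, -0.67 ]), 'moment': array([-0.013,  0.004, -0.029]), 'grasp_force': np.float64(0.0), 'width': np.float64(1.003)}
top [[447.5, 0.0, 277.0], [0.0, 447.5, 205.2], [0.0, 0.0, 1.0]] [[-0.029, -0.999, -0.031, 0.035], [-0.981, 0.035, -0.192, 0.527], [0.192, 0.025, -0.981, 0.779], [0.0, 0.0, 0.0, 1.0]]
scene [[384.7, 0.0, 282.3], [0.0, 384.7, 211.6], [0.0, 0.0, 1.0]] [[-0.852, 0.523, 0.003, 0.432], [0.328, 0.539, -0.776, -0.162], [-0.407, -0.66, -0.631, 1.006], [0.0, 0.0, 0.0, 1.0]]
```

View pics/top0.png

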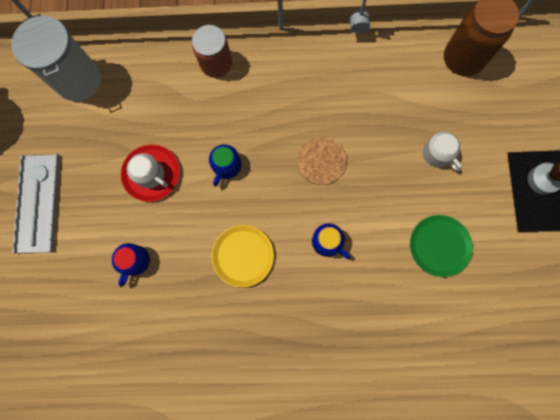

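View pics/scene0.png

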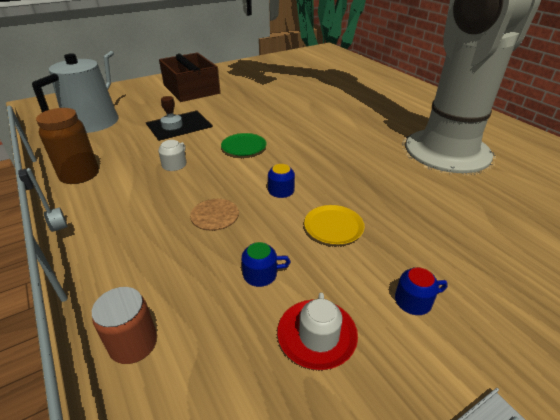

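The top view shows the red saucer with the stray cup at (150,173), the green, red and yellow cup feet at (223,157), (124,259) and (329,238), the coaster at (322,161), the yellow and green saucers at (243,256) and (441,246), and the spare cup at (443,150). The scene view shows the same layout. Next I measure all of them from both views.

```bash
cat > h.py <<'E'
import cv2,numpy as np
from workcell import arm
def world(n,d,m=None):
    m=m or arm.camera_model(n);K=m["mtx"];V=np.array(m["view"])
    v,u=np.mgrid[:d.shape[0],:d.shape[1]]
    c=np.stack([(u-K[0][2])*d/K[0][0],(v-K[1][2])*d/K[1][1],d],-1)
    return (c-V[:3,3])@V[:3,:3]
def mask(p,c):
    h=cv2.cvtColor(p,cv2.COLOR_RGB2HSV);H,S,L=[h[...,i].astype(int) for i in range(3)]
    return {"red":(S>200)&((H<6)|(H>174))&(L>90),"yellow":(S>180)&(H>20)&(H<32)&(L>150),"green":(S>150)&(H>45)&(H<80)&(L>60),
      "blue":(S>150)&(H>110)&(H<130),"white":(S<40)&(L>100)}[c]
def P(n):
    m=arm.camera_model(n);return np.array(m["mtx"])@np.array(m["view"])[:3]
def circ(x):
    A=np.c_[2*x,np.ones(len(x))];s=np.linalg.lstsq(A,(x**2).sum(1),rcond=None)[0];return s[:2],np.sqrt(s[2]+s[:2]@s[:2])
E
cat > m.py <<'E'
from h import *
D={n:np.load(n+"0.npz") for n in("top","scene")}
W={n:world(n,D[n]["d"]) for n in D}
for c in("red","yellow","green"):
    uv={}
    for n in D:
        k,l,st,ce=cv2.connectedComponentsWithStats(mask(D[n]["p"],c).astype(np.uint8))
        for i in range(1,k):
            if st[i,4]<60 or st[i,4]>6000:continue
            w=W[n][l==i];w=w[(w[:,2]>-.02)]
            if len(w)<50 or np.ptp(w[:,0])>.2: continue
            e=cv2.fitEllipse(cv2.convexHull(np.argwhere(l==i)[:,::-1].astype(np.float32)))[0]
            mid=(w[:,:2].max(0)+w[:,:2].min(0))/2
            print(c,n,st[i,4],"px",np.round(e,1),"mid",np.round(mid,4),"z",np.round(np.median(w[:,2]),4),"size",np.round(np.ptp(w[:,:2],axis=0),3))
            uv[n,"s" if st[i,4]>700 else "f"]=e
    for t in"sf":
        if ("top",t) in uv and("scene",t) in uv:
            X=cv2.triangulatePoints(P("top"),P("scene"),np.array(uv["top",t]).reshape(2,1),np.array(uv["scene",t]).reshape(2,1));print("  tri",t,np.round((X[:3]/X[3]).ravel(),4))
# cups: merged cloud around approx centres from top view pixels of feet
w=W["top"]
for nm,(u,v),c in[("green",(223,157),"blue"),("red",(124,259),"blue"),("yellow",(329,238),"blue"),("white",(144,172),"white"),("spare",(443,150),"white")]:
    f=w[v,u];allp=np.r_[W["top"][mask(D["top"]["p"],c)],W["scene"][mask(D["scene"]["p"],c)]]
    o=.007 if nm=="white" else 0
    z0=f[2]-.058
    q=allp[(np.hypot(*(allp[:,:2]-f[:2]).T)<.075)]
    wl=q[(q[:,2]>z0+.012)&(q[:,2]<z0+.043)]
    ctr=f[:2]
    for _ in range(8):
        r=np.hypot(*(wl[:,:2]-ctr).T);g=wl[(abs(r-.03)<(.01 if _<4 else .004))];
        J=(g[:,:2]-ctr)/np.hypot(*(g[:,:2]-ctr).T)[:,None];ctr=ctr+np.linalg.lstsq(J,np.hypot(*(g[:,:2]-ctr).T)-.03,rcond=None)[0]
    r=np.hypot(*(q[:,:2]-ctr).T);hh=q[(r>.037)&(r<.057)&(q[:,2]>z0+.008)&(q[:,2]<z0+.045)][:,:2]
    dv=hh.mean(0)-ctr if len(hh) else np.zeros(2)
    print(nm,"foot",np.round(f,4),"axis",np.round(ctr,4),len(g),"handle dir deg",np.round(np.degrees(np.arctan2(dv[1],dv[0]))),len(hh))
p=D["top"]["p"];h=cv2.cvtColor(p,cv2.COLOR_RGB2HSV)
# coaster: height step
w=W["top"];roi=w[130:195,285:360].reshape(-1,3);k=roi[(roi[:,2]>.0028)&(roi[:,2]<.012)]
print("table z",np.median(w[300:400,200:400,2]),"coaster",len(k),np.round((k[:,:2].max(0)+k[:,:2].min(0))/2,4),np.ptp(k[:,:2],axis=0),np.median(k[:,2]))
E
python3 m.py
```

```text
red top 307 px [124.2 258.1] mid [0.4129 0.1579] z 0.0567 size [0.089 0.32 ]
red scene 355 px [420.9 276.6] mid [0.4407 0.3001] z 0.0577 size [0.038 0.037]
  tri f [0.4392 0.2995 0.0561]
yellow top 2993 px [242.5 255.8] mid [0.434  0.0725] z 0.0064 size [0.131 0.149]
yellow top 309 px [329.2 237.7] mid [ 0.4252 -0.0474] z 0.0568 size [0.114 0.09 ]
green top 2886 px [440.9 245.7] mid [ 0.4367 -0.1738] z 0.0063 size [0.137 0.343]
green foot [0.6234 0.1174 0.0581] axis [0.6256 0.1189] 587 handle dir deg 154.0 84
red foot [0.4374 0.3001 0.0558] axis [0.4395 0.3002] 661 handle dir deg 160.0 91
yellow foot [ 0.4631 -0.0741  0.0594] axis [ 0.4644 -0.0749] 348 handle dir deg -135.0 26
white foot [0.5985 0.2658 0.0623] axis [0.6111 0.2739] 374 handle dir deg -128.0 43
spare foot [ 0.6211 -0.2947  0.0576] axis [ 0.6332 -0.3034] 359 handle dir deg -146.0 55
table z -0.0012811361600364474 coaster 1370 [ 0.6233 -0.0655] [0.13648323 0.12649141] 0.00421882657819121
```

Run:
```python
import cv2,numpy as np
p=cv2.imread("pics/top0.png");q=cv2.imread("pics/scene0.png")
def t(im,x,y,w,h): return cv2.resize(im[y:y+h,x:x+w],(260,260*h//w),interpolation=cv2.INTER_CUBIC)
r=lambda im,L:np.hstack([t(im,x,y,65,65) for x,y in L])
# top crops (4x), then scene crops (4x)
A=[(115,140),(195,130),(100,230)];B=[(300,210),(415,120),(290,130)]
cv2.imwrite("pics/c1.png",np.vstack([r(p,A),r(p,B)]))
C=[(290,285),(235,230),(390,255)];E=[(255,150),(145,125),(185,185)]
cv2.imwrite("pics/c2.png",np.vstack([r(q,C),r(q,E)]))
```

```text
(no output)
```

View pics/c1.png

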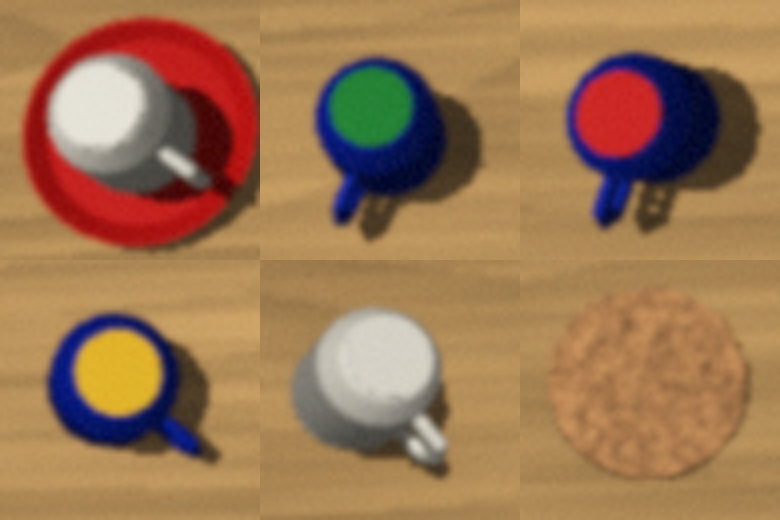

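View pics/c2.png

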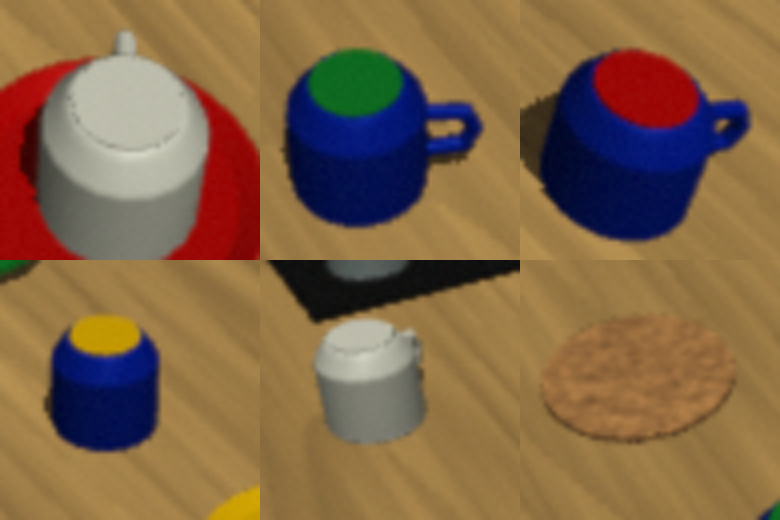

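The crops show all five feet, both ends of the handles (top-view tips at roughly (167,186), (215,184), (122,284), (349,257) and (460,168)) and the coaster. I triangulate these pixels from the two views.

```bash
cat > t.py <<'E'
from h import *
A=dict(white=((139.2,165.8),(322,310.8),(166,185),.037),green=((223,156.8),(258.8,250.5),(216,184),.03),red=((124.7,258.5),(421.8,277),(122,284),.03),
yellow=((329.5,238.2),(281.2,168.8),(349,256.5),.03),spare=((447,146.8),(170,144.2),(459,167),.03),coaster=((322,160.8),(214.5,214.2)),
syellow=((242.5,255.8),(334,225)),sgreen=((440.9,245.7),(243.5,145.5)),sred=((150.5,173),(317.5,333)))
m=arm.camera_model("top");K=np.array(m["mtx"]);V=np.array(m["view"]);o=-V[:3,:3].T@V[:3,3]
def plane(uv,z):
    r=V[:3,:3].T@np.linalg.inv(K)@np.array([*uv,1]);return (o+r*(z-o[2])/r[2])[:2]
for k,a in A.items():
    X=cv2.triangulatePoints(P("top"),P("scene"),np.array(a[0]).reshape(2,1),np.array(a[1]).reshape(2,1));X=(X[:3]/X[3]).ravel()
    s=f"{k} tri {np.round(X,4)} plane {np.round(plane(a[0],.012 if k[0]=='s' and k!='spare' else .005 if k=='coaster' else .065 if k=='white' else .058),4)}"
    if len(a)>2:
        d=plane(a[2],a[3])-X[:2];s+=f" handle {np.degrees(np.arctan2(d[1],d[0])):.0f} deg r {np.hypot(*d):.3f}"
    print(s)
R=cv2.Rodrigues(np.array(arm.sense()["tool_rot"]))[0];print(np.round(R,3))
E
python3 t.py
```

```text
white tri [0.6108 0.275  0.063 ] plane [0.6101 0.2743] handle -126 deg r 0.055
green tri [0.625  0.1178 0.0546] plane [0.6238 0.1174] handle 159 deg r 0.050
red tri [0.4381 0.2995 0.0547] plane [0.4381 0.2981] handle 165 deg r 0.046
yellow tri [ 0.4634 -0.0755  0.0547] plane [ 0.4629 -0.0751] handle -132 deg r 0.049
spare tri [ 0.6307 -0.3057  0.0525] plane [ 0.6269 -0.3026] handle -144 deg r 0.044
coaster tri [ 0.6267 -0.0737 -0.0014] plane [ 0.6245 -0.073 ]
syellow tri [0.6271 0.0499 0.5041] plane [0.44  0.088]
sgreen tri [ 0.448  -0.2915  0.0034] plane [ 0.4471 -0.2885]
sred tri [0.612  0.2715 0.0058] plane [0.6103 0.2694]
[[ 0.946  0.323 -0.001]
 [ 0.323 -0.946  0.002]
 [ 0.    -0.002 -1.   ]]
```

```bash
cat > go.py <<'E'
import sys;from h import *
x,y,z=map(float,sys.argv[1:4]);s=arm.sense();R=cv2.Rodrigues(np.array(s["tool_rot"]))[0]
a=np.arctan2(R[1,0],R[0,0]);b=np.radians(float(sys.argv[4])) if len(sys.argv)>4 else a
t=(a-b+np.pi)%(2*np.pi)-np.pi;c,n=np.cos(b),np.sin(b)
d=np.array([x,y,z])-s["ee_pos"]
print("xang %.1f tilt %.3f twist first %.3f then mm %s | pos %s t %.2f j7 %.2f"%(np.degrees(a),R[2,2],t,np.round(1000*np.array([c*d[0]+n*d[1],n*d[0]-c*d[1],-d[2]]),1),np.round(s["ee_pos"],4),s["clock"],s["joint_pos"][6]))
E
python3 -m pendant '[[[0,0,0],-0.153,91],[[0,0,0],-0.153,91],[[0,0,0],-0.153,91],[[0,0,0],-0.153,91],[[50,-10,0],0,91],[[50,-10,0],0,91],[[50,-10,0],0,91],[[50,-10,0],0,91],[[50,-10,0],0,91],[[50,-10,0],0,91],[[50,-10,0],0,91],[[50,-10,0],0,91],[[50,-10,0],0,91],[[50,-10,0],0,91],[[50,-10,0],0,91],[[50,-10,0],0,91],[[50,-10,0],0,91],[[50,-10,0],0,91],[[50,-10,0],0,91],[[50,-10,0],0,91]]' 20
python3 go.py .6105 .2745 .16 54
```

```text
clock: 2.6
ee_pos: [0.5523, 0.1266, 0.2263]
tool_rot: [2.801, 1.423, -0.001]
force: [-0.1, -0.2, -0.5]
width: 0.988
grasp_force: 0.0
xang 53.9 tilt -1.000 twist first -0.002 then mm [153.8 -39.8  66.3] | pos [0.5523 0.1266 0.2263] t 2.60 j7 -1.24
```

```bash
python3 -m pendant '[[[51,-13,12],0,91],[[51,-13,12],0,91],[[51,-13,12],0,91],[[0,0,0],0,91],[[0,0,0],0,91]]'
python3 go.py .6105 .2745 .02 54
python3 - <<'E'
from h import *
m=arm.camera_model("wrist");p,d=arm.capture("wrist");cv2.imwrite("pics/w1.png",p[:,:,::-1])
K=np.array(m["mtx"]);V=np.array(m["view"]);print(np.round(K,1).tolist(),np.round(-V[:3,:3].T@V[:3,3],3),np.round(V[2,:3],2))
for X in[(.6105,.2745,.065),(.611,.270,.012)]:
    c=V[:3,:3]@X+V[:3,3];c=K@c;print(c[:2]/c[2])
E
```

```text
clock: 3.22
ee_pos: [0.6101, 0.2719, 0.1899]
tool_rot: [2.8, 1.425, -0.003]
force: [0.2, -0.3, 0.6]
width: 0.992
grasp_force: 0.0
xang 53.9 tilt -1.000 twist first -0.001 then mm [  2.4  -1.2 169.9] | pos [0.6101 0.2719 0.1899] t 3.23 j7 -1.46
[[352.3, 0.0, 279.7], [0.0, 352.3, 206.4], [0.0, 0.0, 1.0]] [0.657 0.335 0.347] [-0.17 -0.24 -0.96]
[277.73740173 194.39614338]
[281.1981873  183.42430146]
```

View pics/w1.png

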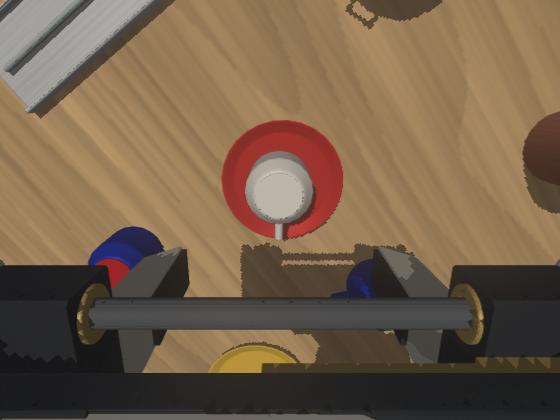

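The wrist view shows the stray cup's foot at (279,194), within 2 px of the prediction, and its handle straight along tool −x. I go down and grip.

```bash
python3 -m pendant '[[[2,-1,40],0,91],[[0,0,40],0,91],[[0,0,40],0,91],[[0,0,30],0,91],[[0,0,10],0,91],[[0,0,10],0,91],[[0,0,0],0,91],[[0,0,0],0,50],[[0,0,0],0,50],[[0,0,0],0,50],[[0,0,0],0,50],[[0,0,0],0,50]]' 20
python3 go.py .6105 .2745 .02 54
```

```text
clock: 4.78
ee_pos: [0.6111, 0.2745, 0.0211]
tool_rot: [2.8, 1.424, 0.001]
force: [-0.2, -1.2, 2.5]
width: 0.648
grasp_force: 20.0
xang 53.9 tilt -1.000 twist first -0.002 then mm [-0.3 -0.5  1.1] | pos [0.6111 0.2745 0.0211] t 4.78 j7 -1.57
```

```bash
python3 -m pendant '[[[0,0,-8],0,50],[[0,0,-20],0,50],[[0,0,-40],0,50],[[0,0,-40],0,50],[[0,0,-20],0,50],[[0,0,0],0,50]]'
python3 go.py .6255 -.073 .018
```

```text
clock: 5.52
ee_pos: [0.612, 0.2749, 0.1508]
tool_rot: [2.8, 1.424, 0.006]
force: [-0.4, 0.5, -1.7]
width: 0.644
grasp_force: 20.0
xang 53.9 tilt -1.000 twist first 0.000 then mm [-273.1  215.9  132.8] | pos [0.612  0.2749 0.1508] t 5.53 j7 -1.49
```

```bash
python3 -m pendant '[[[-20,16,0],0,50],[[-34,27,0],0,50],[[-34,27,0],0,50],[[-34,27,0],0,50],[[-34,27,0],0,50],[[-34,27,0],0,50],[[-34,27,0],0,50],[[-29,22,0],0,50],[[-20,16,0],0,50],[[0,0,30],0,50],[[0,0,30],0,50],[[0,0,30],0,50],[[0,0,0],0,50]]'
python3 go.py .6255 -.073 .019
python3 - <<'E'
from h import *
m=arm.camera_model("wrist");p,d=arm.capture("wrist");cv2.imwrite("pics/w2.png",p[:,:,::-1])
K=np.array(m["mtx"]);V=np.array(m["view"])
for X in[(.6255,-.073,.005)]:
    c=V[:3,:3]@X+V[:3,3];c=K@c;print(c[:2]/c[2])
E
```

```text
clock: 7.15
ee_pos: [0.6208, -0.0736, 0.0545]
tool_rot: [-2.796, -1.422, 0.011]
force: [-0.4, -0.5, -2.2]
width: 0.647
grasp_force: 20.0
xang 53.9 tilt -1.000 twist first 0.000 then mm [ 3.2  3.4 35.5] | pos [ 0.6208 -0.0736  0.0545] t 7.15 j7 -1.02
[285.00147859 224.69534971]
```

View pics/w2.png

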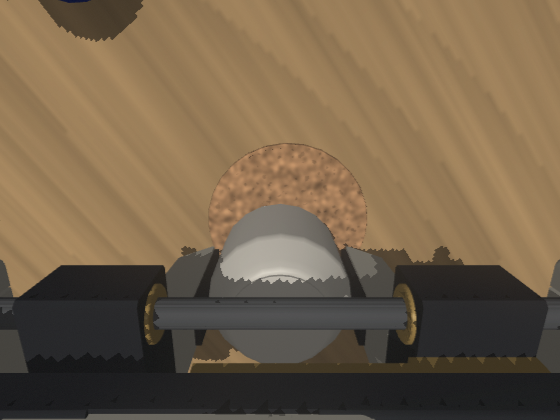

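The coaster spans columns 208–367, with its top edge at row 143; the cup is centred at about column 280. It needs a correction of about +4.5 mm in tool y and +4 mm in tool x, then I set the cup down.

```bash
python3 -m pendant '[[[4,4.5,10],0,50],[[0,0,15],0,50],[[0,0,5],0,50],[[0,0,3],0,50],[[0,0,0],0,50],[[0,0,0],0,50]]'
python3 go.py .6255 -.073 .019
```

```text
clock: 7.95
ee_pos: [0.6309, -0.0729, 0.0261]
tool_rot: [2.8, 1.424, 0.001]
force: [0.2, -0.4, -2.4]
width: 0.647
grasp_force: 20.0
xang 53.9 tilt -1.000 twist first 0.000 then mm [-3.2 -4.3  7.1] | pos [ 0.6309 -0.0729  0.0261] t 7.95 j7 -1.04
```

```bash
python3 -m pendant '[[[-2,-3,3],0,50],[[0,0,1.5],0,50],[[0,0,1],0,50],[[0,0,0],0,50],[[0,0,0],0,50],[[0,0,0],0,50]]'
python3 go.py .6255 -.073 .019
```

```text
clock: 8.7
ee_pos: [0.6271, -0.0727, 0.0203]
tool_rot: [2.8, 1.424, 0.0]
force: [-0.4, 0.5, -1.5]
width: 0.648
grasp_force: 20.0
xang 53.9 tilt -1.000 twist first 0.000 then mm [-1.1 -1.1  1.3] | pos [ 0.6271 -0.0727  0.0203] t 8.70 j7 -1.05
```

```bash
python3 -m pendant '[[[0,0,1],0,50],[[0,0,0.7],0,50],[[0,0,0],0,50],[[0,0,0],0,50]]'
python3 go.py .6255 -.073 .019
```

```text
clock: 9.2
ee_pos: [0.6271, -0.0728, 0.019]
tool_rot: [2.8, 1.424, 0.0]
force: [-2.7, -0.1, 5.2]
width: 0.648
grasp_force: 20.0
xang 53.9 tilt -1.000 twist first 0.000 then mm [-1.1 -1.2  0. ] | pos [ 0.6271 -0.0728  0.019 ] t 9.20 j7 -1.05
```

```bash
python3 -m pendant '[[[0,0,0],0,70],[[0,0,0],0,84],[[0,0,0],0,84],[[0,0,-10],0,84],[[0,0,-30],0,84],[[0,0,-50],0,84],[[0,0,-50],0,84],[[0,0,0],0.164,91],[[0,0,0],0.164,91],[[0,0,0],0.164,91],[[0,0,0],0.164,91],[[0,0,0],0.164,91],[[0,0,0],0.164,91],[[0,0,0],0.164,91],[[0,0,0],0.164,91],[[0,0,0],0,91]]'
python3 go.py .6245 .1176 .16 -21
```

```text
clock: 11.2
ee_pos: [0.6272, -0.0725, 0.1593]
tool_rot: [3.088, -0.577, 0.001]
force: [0.3, -0.2, -1.0]
width: 0.989
grasp_force: 0.0
xang -21.2 tilt -1.000 twist first -0.003 then mm [ -70.7 -176.5   -0.7] | pos [ 0.6272 -0.0725  0.1593] t 11.20 j7 -2.11
```

```bash
python3 -m pendant '[[[0,0,0],-0.175,91],[[0,0,0],-0.175,91],[[0,0,0],-0.175,91],[[0,0,0],-0.175,91],[[0,0,0],-0.175,91],[[0,0,0],-0.175,91],[[0,0,0],-0.175,91],[[0,0,0],-0.175,91],[[0,0,0],-0.175,91],[[0,0,0],-0.175,91],[[0,0,0],-0.175,91],[[0,0,0],-0.175,91],[[0,0,0],-0.175,91],[[0,0,0],-0.175,91],[[0,0,0],-0.175,91],[[0,0,0],-0.175,91],[[0,0,0],-0.175,91],[[0,0,0],-0.175,91],[[0,0,0],0,91]]'
python3 go.py .6245 .1176 .18 159
```

```text
clock: 13.58
ee_pos: [0.6271, -0.073, 0.1587]
tool_rot: [0.566, 3.09, 0.001]
force: [0.5, -0.8, 0.1]
width: 0.989
grasp_force: 0.0
xang 159.3 tilt -1.000 twist first 0.004 then mm [ 70.7 177.  -21.3] | pos [ 0.6271 -0.073   0.1587] t 13.57 j7 0.68
```

```bash
python3 -m pendant '[[[14,35,-5],0,91],[[14,35,-5],0,91],[[14,35,-5],0,91],[[14,35,-5],0,91],[[14,37,-1],0,91],[[0,0,0],0,91],[[0,0,0],0,91],[[0,0,0],0,91]]'
python3 go.py .6245 .1176 .013 159
cat > wl.py <<'E'
import sys;from h import *
m=arm.camera_model("wrist");p,d=arm.capture("wrist");cv2.imwrite(f"pics/{sys.argv[1]}.png",p[:,:,::-1])
K=np.array(m["mtx"]);V=np.array(m["view"])
for a in sys.argv[2:]:
    c=K@(V[:3,:3]@np.array(eval(a),float)+V[:3,3]);print(a,np.round(c[:2]/c[2],1))
E
python3 wl.py w3 ".6245,.1176,.058" ".6271,-.0728,.063" ".440,.088,.012"
```

```text
clock: 14.58
ee_pos: [0.6248, 0.1156, 0.1793]
tool_rot: [0.571, 3.089, -0.002]
force: [-0.6, 0.1, -0.2]
width: 0.99
grasp_force: 0.0
xang 159.0 tilt -1.000 twist first 0.001 then mm [  1.    1.7 166.3] | pos [0.6248 0.1156 0.1793] t 14.57 j7 0.40
.6245,.1176,.058 [283.1 198.1]
.6271,-.0728,.063 [ 78.8 277.9]
.440,.088,.012 [167.8  -9.4]
```

View pics/w3.png

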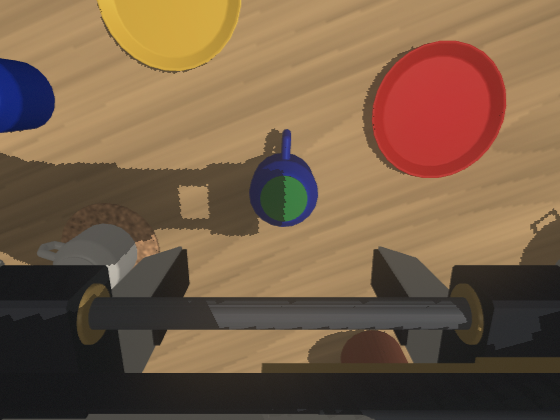

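The green foot is at (284,198), against a prediction of (283,198), with the handle tip at (287,131), in line with tool +x. The white cup stands on the coaster at lower left. I go down and grip.

```bash
python3 -m pendant '[[[1,2,40],0,91],[[0,0,40],0,91],[[0,0,40],0,91],[[0,0,25],0,91],[[0,0,12],0,91],[[0,0,8],0,91],[[0,0,0],0,91],[[0,0,0],0,50],[[0,0,0],0,50],[[0,0,0],0,50],[[0,0,0],0,50],[[0,0,0],0,50]]' 20
python3 go.py .6245 .1176 .013 159
python3 -m pendant '[[[0,0,-8],0,50],[[0,0,-20],0,50],[[0,0,-40],0,50],[[0,0,-40],0,50],[[0,0,-25],0,50],[[0,0,0],0,50],[[0,0,0],0,50]]'
python3 go.py .4475 -.289 .15
```

```text
clock: 16.12
ee_pos: [0.6243, 0.1197, 0.0149]
tool_rot: [0.567, 3.09, -0.0]
force: [-0.3, -0.3, 3.1]
width: 0.649
grasp_force: 20.0
xang 159.2 tilt -1.000 twist first 0.004 then mm [-0.9 -1.9  1.9] | pos [0.6243 0.1197 0.0149] t 16.12 j7 0.29
clock: 17.0
ee_pos: [0.6235, 0.1191, 0.1464]
tool_rot: [-0.567, -3.089, 0.002]
force: [-0.3, -0.5, -1.4]
width: 0.645
grasp_force: 20.0
xang 159.2 tilt -1.000 twist first 0.000 then mm [  19.7 -444.    -3.6] | pos [0.6235 0.1191 0.1464] t 17.00 j7 0.38
```

```bash
python3 -m pendant '[[[1,-20,0],0,50],[[2,-38,0],0,50],[[2,-42,0],0,50],[[2,-42,0],0,50],[[2,-42,0],0,50],[[2,-42,0],0,50],[[2,-42,0],0,50],[[2,-42,0],0,50],[[2,-42,0],0,50],[[2,-42,0],0,50],[[1,-35,0],0,50],[[0,-15,0],0,50],[[0,0,30],0,50],[[0,0,30],0,50],[[0,0,0],0,50],[[0,0,0],0,50],[[0,0,0],0,50]]'
python3 go.py .4475 -.289 .022
python3 wl.py w4 ".4475,-.289,.012" ".4475,-.289,.007"
```

```text
clock: 19.12
ee_pos: [0.4489, -0.2881, 0.0887]
tool_rot: [0.565, 3.088, -0.001]
force: [-0.6, -0.3, -0.8]
width: 0.644
grasp_force: 20.0
xang 159.2 tilt -1.000 twist first 0.000 then mm [ 1.  -1.3 66.7] | pos [ 0.4489 -0.2881  0.0887] t 19.12 j7 0.99
.4475,-.289,.012 [279.1 215.2]
.4475,-.289,.007 [279.1 212.9]
```

View pics/w4.png

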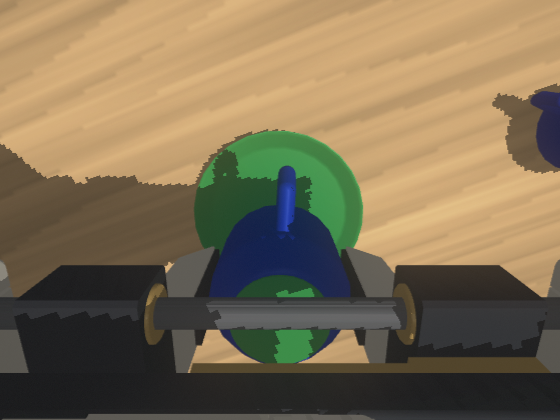

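```bash
sed 's/p,d=arm.capture.*$/pass/' wl.py > pj.py; python3 pj.py x ".3915,-.2675,.012" ".3887,-.2664,.012"
```

```text
.3915,-.2675,.012 [279.9 127.8]
.3887,-.2664,.012 [279.9 123. ]
```

The green saucer spans columns 195–362 (centre 278.5), with its top edge at row 131 (128 predicted), so it is within 2 mm of the estimate. I lower the cup.

```bash
python3 -m pendant '[[[0,-1.5,30],0,50],[[0,0,20],0,50],[[0,0,8],0,50],[[0,0,4],0,50],[[0,0,1],0,50],[[0,0,0],0,50],[[0,0,0],0,50]]'
python3 go.py .4475 -.289 .022
```

```text
clock: 20.05
ee_pos: [0.4476, -0.2898, 0.025]
tool_rot: [0.567, 3.089, -0.0]
force: [-0.6, -0.2, -1.2]
width: 0.642
grasp_force: 20.0
xang 159.2 tilt -1.000 twist first 0.000 then mm [0.4 0.7 3. ] | pos [ 0.4476 -0.2898  0.025 ] t 20.05 j7 0.93
```

```bash
python3 -m pendant '[[[0,0.5,1],0,50],[[0,0,1],0,50],[[0,0,0.5],0,50],[[0,0,0],0,50],[[0,0,0],0,50]]'
python3 go.py .4475 -.289 .022
```

```text
clock: 20.68
ee_pos: [0.4476, -0.2891, 0.022]
tool_rot: [0.567, 3.09, 0.0]
force: [-0.2, 0.9, -1.7]
width: 0.645
grasp_force: 20.0
xang 159.2 tilt -1.000 twist first 0.000 then mm [0.1 0.1 0. ] | pos [ 0.4476 -0.2891  0.022 ] t 20.68 j7 0.93
```

```bash
python3 -m pendant '[[[0,0,0.7],0,50],[[0,0,0.5],0,50],[[0,0,0],0,50],[[0,0,0],0,50]]'
python3 go.py .463 -.075 .15 138
```

```text
clock: 21.18
ee_pos: [0.4477, -0.2892, 0.0218]
tool_rot: [0.566, 3.09, -0.001]
force: [-3.4, 0.5, 8.0]
width: 0.642
grasp_force: 20.0
xang 159.2 tilt -1.000 twist first 0.370 then mm [ 131.9  169.4 -128.2] | pos [ 0.4477 -0.2892  0.0218] t 21.18 j7 0.92
```

```bash
python3 -m pendant '[[[0,0,0],0,70],[[0,0,0],0,84],[[0,0,0],0,84],[[0,0,-10],0,84],[[0,0,-30],0,84],[[0,0,-50],0,84],[[0,0,-50],0,84],[[0,0,-20],0,91],[[0,0,0],0.177,91],[[0,0,0],0.177,91],[[0,0,0],0.177,91],[[0,0,0],0.177,91],[[0,0,0],0.177,91],[[0,0,0],0.177,91],[[0,0,0],0.177,91],[[0,0,0],0.177,91],[[0,0,0],0.177,91],[[0,0,0],0.177,91],[[0,0,0],0.177,91],[[0,0,0],0,91]]'
python3 go.py .463 -.075 .18 48
```

```text
clock: 23.68
ee_pos: [0.4472, -0.289, 0.1806]
tool_rot: [-2.873, -1.272, 0.001]
force: [-0.5, 0.2, -0.5]
width: 0.992
grasp_force: 0.0
xang 47.8 tilt -1.000 twist first -0.004 then mm [ 169.6 -131.4    0.6] | pos [ 0.4472 -0.289   0.1806] t 23.68 j7 -0.58
```

```bash
python3 -m pendant '[[[34,-26,0],0,91],[[34,-26,0],0,91],[[34,-26,0],0,91],[[34,-26,0],0,91],[[34,-27,0],0,91],[[0,0,0],0,91],[[0,0,0],0,91],[[0,0,0],0,91]]'
python3 go.py .463 -.075 .014 
python3 wl.py w5 ".463,-.075,.058"
```

```text
clock: 24.68
ee_pos: [0.465, -0.0767, 0.1806]
tool_rot: [-2.874, -1.268, 0.001]
force: [0.5, -0.6, -0.6]
width: 0.989
grasp_force: 0.0
xang 47.6 tilt -1.000 twist first 0.000 then mm [-1.000e-01 -2.600e+00  1.666e+02] | pos [ 0.465  -0.0767  0.1806] t 24.68 j7 -0.97
.463,-.075,.058 [275.9 198.2]
```

View pics/w5.png

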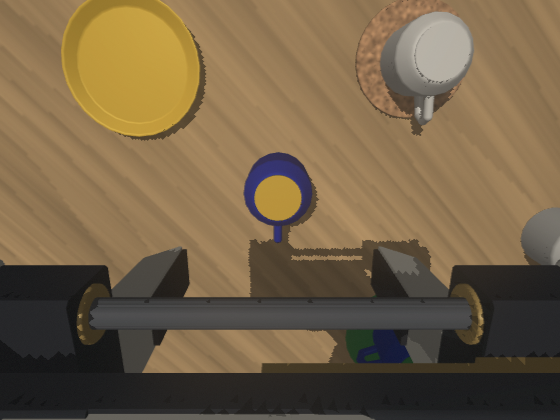

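The yellow foot is at (277.5,198), the handle is straight along −x, and the yellow saucer is centred at about (132,66). I go down and grip.

```bash
python3 pj.py x ".44,.088,.012" ".627,-.0728,.005"; python3 -m pendant '[[[0,-2,40],0,91],[[0,0,40],0,91],[[0,0,40],0,91],[[0,0,25],0,91],[[0,0,12],0,91],[[0,0,8],0,91],[[0,0,0],0,91],[[0,0,0],0,50],[[0,0,0],0,50],[[0,0,0],0,50],[[0,0,0],0,50],[[0,0,0],0,50]]' 20
python3 go.py .463 -.075 .013
python3 -m pendant '[[[0,0,-8],0,50],[[0,0,-20],0,50],[[0,0,-30],0,50],[[0,0,-30],0,50],[[0,0,-15],0,50],[[0,0,0],0,50],[[0,0,0],0,50]]'
python3 go.py .440 .088 .09
```

```text
.44,.088,.012 [128.9  66.8]
.627,-.0728,.005 [412.8  58.4]
clock: 26.22
ee_pos: [0.464, -0.0741, 0.0161]
tool_rot: [2.873, 1.269, 0.0]
force: [0.1, -1.4, 3.7]
width: 0.644
grasp_force: 20.0
xang 47.7 tilt -1.000 twist first 0.000 then mm [-1.3 -0.2  3.1] | pos [ 0.464  -0.0741  0.0161] t 26.23 j7 -1.25
clock: 27.1
ee_pos: [0.4629, -0.0741, 0.118]
tool_rot: [-2.873, -1.269, 0.002]
force: [0.2, -0.2, -2.4]
width: 0.647
grasp_force: 20.0
xang 47.6 tilt -1.000 twist first 0.000 then mm [ 104.3 -126.2   28. ] | pos [ 0.4629 -0.0741  0.118 ] t 27.10 j7 -1.08
```

```bash
python3 -m pendant '[[[12,-14,0],0,50],[[25,-30,0],0,50],[[30,-38,0],0,50],[[25,-30,5],0,50],[[12,-14,10],0,50],[[0,0,15],0,50],[[0,0,0],0,50],[[0,0,0],0,50],[[0,0,0],0,50]]'
python3 go.py .440 .088 .023
python3 wl.py w6 ".440,.088,.012" ".4804,.1324,.012"
```

```text
clock: 28.22
ee_pos: [0.4411, 0.087, 0.089]
tool_rot: [2.875, 1.267, 0.001]
force: [0.5, -0.1, -1.8]
width: 0.645
grasp_force: 20.0
xang 47.6 tilt -1.000 twist first 0.000 then mm [-0.  -1.4 66. ] | pos [0.4411 0.087  0.089 ] t 28.23 j7 -1.49
.440,.088,.012 [276.8 215.9]
.4804,.1324,.012 [276.4 128.5]
```

View pics/w6.png

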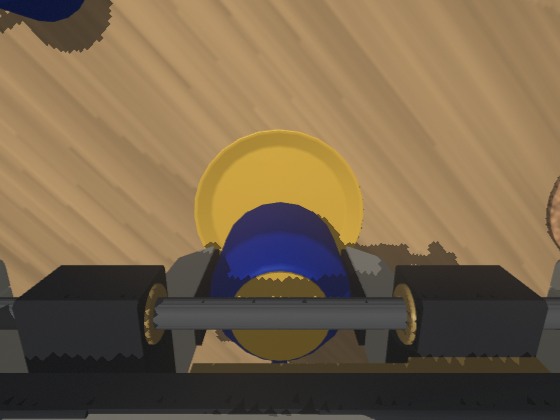

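The yellow saucer spans columns 195–363 (centre 279, 277 predicted), with its top edge at row 130 (128.5 predicted), so it is on target to about 1 mm. I lower the cup.

```bash
python3 -m pendant '[[[-0.5,0,30],0,50],[[0,0,20],0,50],[[0,0,8],0,50],[[0,0,4],0,50],[[0,0,1],0,50],[[0,0,1],0,50],[[0,0,0],0,50],[[0,0,0],0,50]]'
python3 go.py .440 .088 .0225
python3 -m pendant '[[[0,0,0.7],0,50],[[0,0,0.5],0,50],[[0,0,0],0,50],[[0,0,0],0,50]]'
python3 go.py .440 .088 .0225
```

```text
clock: 29.28
ee_pos: [0.4405, 0.0874, 0.0251]
tool_rot: [2.874, 1.269, 0.001]
force: [-0.7, -0.0, -1.3]
width: 0.648
grasp_force: 20.0
xang 47.7 tilt -1.000 twist first 0.000 then mm [ 0.1 -0.8  2.6] | pos [0.4405 0.0874 0.0251] t 29.27 j7 -1.61
clock: 29.78
ee_pos: [0.4403, 0.0874, 0.0236]
tool_rot: [-2.874, -1.269, 0.0]
force: [-0.2, 0.7, -2.2]
width: 0.651
grasp_force: 20.0
xang 47.7 tilt -1.000 twist first 0.000 then mm [ 0.2 -0.6  1.1] | pos [0.4403 0.0874 0.0236] t 29.77 j7 -1.61
```

```bash
python3 -m pendant '[[[0,0,0.7],0,50],[[0,0,0.5],0,50],[[0,0,0.3],0,50],[[0,0,0],0,50],[[0,0,0],0,50]]'
python3 go.py .438 .299 .18 165
```

```text
clock: 30.4
ee_pos: [0.4404, 0.0874, 0.023]
tool_rot: [2.872, 1.269, -0.0]
force: [-4.4, -0.8, 13.2]
width: 0.647
grasp_force: 20.0
xang 47.7 tilt -1.000 twist first -2.048 then mm [  57.1  203.7 -157. ] | pos [0.4404 0.0874 0.023 ] t 30.40 j7 -1.62
```

```bash
python3 -m pendant '[[[0,0,0],0,70],[[0,0,0],0,84],[[0,0,0],0,84],[[0,0,-10],0,84],[[0,0,-30],0,84],[[0,0,-50],0,84],[[0,0,-50],0,84],[[0,0,-18],0,91],[[0,0,0],-0.171,91],[[0,0,0],-0.171,91],[[0,0,0],-0.171,91],[[0,0,0],-0.171,91],[[0,0,0],-0.171,91],[[0,0,0],-0.171,91],[[0,0,0],-0.171,91],[[0,0,0],-0.171,91],[[0,0,0],-0.171,91],[[0,0,0],-0.171,91],[[0,0,0],-0.171,91],[[0,0,0],-0.171,91]]'
python3 -m pendant '[[[11,40,0],0,91],[[11,41,0],0,91],[[11,41,0],0,91],[[12,41,0],0,91],[[12,41,0],0,91],[[0,0,0],0,91],[[0,0,0],0,91],[[0,0,0],0,91]]'
python3 go.py .438 .299 .014 165
python3 wl.py w7 ".438,.299,.058" ".440,.088,.065"
```

```text
clock: 32.9
ee_pos: [0.4397, 0.0871, 0.1795]
tool_rot: [-0.395, -3.115, 0.0]
force: [0.1, -0.1, -0.5]
width: 0.991
grasp_force: 0.0
clock: 33.9
ee_pos: [0.4375, 0.2975, 0.1796]
tool_rot: [-0.407, -3.115, 0.002]
force: [-0.2, -0.8, 0.2]
width: 0.988
grasp_force: 0.0
xang 165.1 tilt -1.000 twist first 0.002 then mm [-1.000e-01  1.500e+00  1.656e+02] | pos [0.4375 0.2975 0.1796] t 33.90 j7 0.04
.438,.299,.058 [283.  199.4]
.440,.088,.065 [ 43.9 264.9]
```

View pics/w7.png

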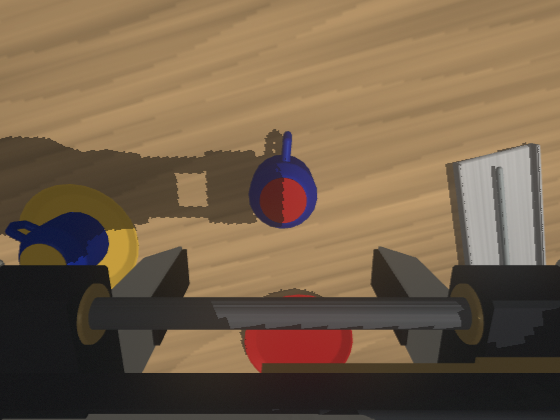

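The red foot is at (283,199), as predicted, with the handle at (287,133) in line with tool +x. The yellow cup stands on its saucer at lower left. I go down and grip.

```bash
python3 -m pendant '[[[0,1,40],0,91],[[0,0,40],0,91],[[0,0,40],0,91],[[0,0,25],0,91],[[0,0,12],0,91],[[0,0,8],0,91],[[0,0,0],0,91],[[0,0,0],0,50],[[0,0,0],0,50],[[0,0,0],0,50],[[0,0,0],0,50],[[0,0,0],0,50]]' 20
python3 go.py .438 .299 .014
python3 -m pendant '[[[0,0,-8],0,50],[[0,0,-20],0,50],[[0,0,-30],0,50],[[0,0,-30],0,50],[[0,0,-15],0,50],[[0,0,0],0,50],[[0,0,0],0,50]]'
python3 go.py .6115 .2725 .09
```

```text
clock: 35.45
ee_pos: [0.4376, 0.3002, 0.0154]
tool_rot: [0.404, 3.115, -0.0]
force: [-0.0, 0.3, 3.1]
width: 0.643
grasp_force: 20.0
xang 165.2 tilt -1.000 twist first 0.000 then mm [-0.7 -1.1  1.4] | pos [0.4376 0.3002 0.0154] t 35.45 j7 -0.13
clock: 36.33
ee_pos: [0.4372, 0.2995, 0.1174]
tool_rot: [-0.404, -3.115, 0.002]
force: [0.1, -0.4, -2.0]
width: 0.643
grasp_force: 20.0
xang 165.2 tilt -1.000 twist first 0.000 then mm [-175.4   18.4   27.4] | pos [0.4372 0.2995 0.1174] t 36.33 j7 -0.02
```

```bash
python3 -m pendant '[[[-15,2,0],0,50],[[-35,4,0],0,50],[[-40,4,0],0,50],[[-40,4,0],0,50],[[-30,3,5],0,50],[[-15,2,10],0,50],[[0,0,15],0,50],[[0,0,0],0,50],[[0,0,0],0,50],[[0,0,0],0,50]]'
python3 go.py .6115 .2725 .0225
python3 wl.py w8 ".6115,.2725,.012" ".5535,.2878,.012"
```

```text
clock: 37.58
ee_pos: [0.6112, 0.2746, 0.0889]
tool_rot: [0.402, 3.115, 0.001]
force: [-0.3, 0.3, -1.2]
width: 0.644
grasp_force: 20.0
xang 165.3 tilt -1.000 twist first 0.000 then mm [-0.8 -1.9 66.4] | pos [0.6112 0.2746 0.0889] t 37.58 j7 0.24
.6115,.2725,.012 [278.3 217.9]
.5535,.2878,.012 [278.3 130.8]
```

View pics/w8.png

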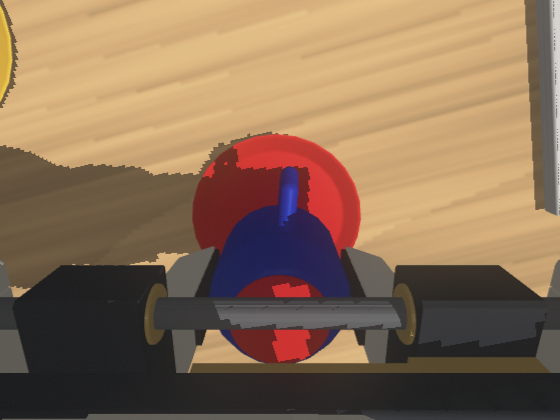

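The red saucer spans columns 193–361 (centre 277), with its top edge at row 134 (131 predicted). I shift about −2.5 mm in tool x and y, then lower the cup.

```bash
python3 -m pendant '[[[-2.5,-2.5,30],0,50],[[0,0,20],0,50],[[0,0,8],0,50],[[0,0,4],0,50],[[0,0,1],0,50],[[0,0,1],0,50],[[0,0,0],0,50],[[0,0,0],0,50]]'
python3 -m pendant '[[[0,0,1],0,50],[[0,0,0.5],0,50],[[0,0,0],0,50],[[0,0,0],0,50]]'
python3 go.py .6130 .2720 .0225
```

```text
clock: 38.62
ee_pos: [0.6135, 0.271, 0.0245]
tool_rot: [0.404, 3.115, 0.0]
force: [0.6, -0.4, -0.9]
width: 0.646
grasp_force: 20.0
clock: 39.12
ee_pos: [0.6133, 0.2709, 0.0226]
tool_rot: [-0.404, -3.116, -0.0]
force: [0.3, 0.7, -2.1]
width: 0.644
grasp_force: 20.0
xang 165.2 tilt -1.000 twist first 0.000 then mm [0.5 1.  0.1] | pos [0.6133 0.2709 0.0226] t 39.12 j7 0.21
```

```bash
python3 -m pendant '[[[0,0,0.7],0,50],[[0,0,0.5],0,50],[[0,0,0],0,50],[[0,0,0],0,50]]'
python3 go.py .6130 .2720 .0225
```

```text
clock: 39.62
ee_pos: [0.6133, 0.271, 0.0224]
tool_rot: [0.404, 3.115, -0.0]
force: [-3.3, -2.0, 5.7]
width: 0.645
grasp_force: 20.0
xang 165.2 tilt -1.000 twist first 0.000 then mm [ 0.6  0.9 -0.1] | pos [0.6133 0.271  0.0224] t 39.62 j7 0.21
```

```bash
python3 -m pendant '[[[0,0,0],0,70],[[0,0,0],0,84],[[0,0,0],0,84],[[0,0,-10],0,84],[[0,0,-30],0,84],[[0,0,-50],0,84],[[0,0,-50],0,84],[[0,0,-50],0,91],[[40,30,0],0,91],[[40,30,0],0,91],[[40,30,0],0,91],[[40,30,0],0,91],[[40,30,0],0,91],[[0,0,0],0,91],[[0,0,0],0,91]]'
python3 - <<'E'
from h import *
for n in("top","scene"):
    p,d=arm.capture(n);cv2.imwrite(f"pics/{n}9.png",p[:,:,::-1]);np.savez(n+"9.npz",p=p,d=d)
a=cv2.imread("pics/top9.png");b=cv2.imread("pics/scene9.png")
cv2.imwrite("pics/f.png",np.vstack([cv2.resize(a[100:320],None,fx=1.4,fy=1.4),cv2.resize(b[110:320],None,fx=1.4,fy=1.4)])[:600])
E
```

```text
clock: 41.5
ee_pos: [0.4583, 0.4673, 0.2132]
tool_rot: [0.402, 3.114, 0.001]
force: [0.5, 0.2, 0.1]
width: 0.99
grasp_force: 0.0
```

View pics/f.png

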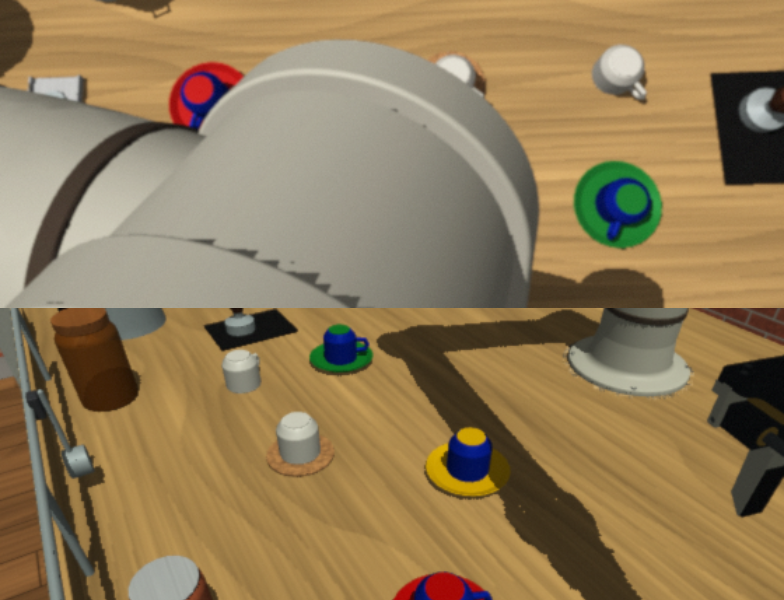

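The scene view shows all the cups upright on their places. I check the foot centres numerically.

Run:
```python
from h import *
m=arm.camera_model("scene");K=np.array(m["mtx"]);V=np.array(m["view"]);o=-V[:3,:3].T@V[:3,3]
p=np.load("scene9.npz")["p"];f=lambda u,z:(lambda r:o+r*(z-o[2])/r[2])(V[:3,:3].T@np.linalg.inv(K)@np.array([*u,1.]))
for c in("red","yellow","green"):
    k,l,st,ce=cv2.connectedComponentsWithStats(mask(p,c).astype(np.uint8))
    for i in range(1,k):
        if st[i,4]>80:
            e=cv2.fitEllipse(cv2.convexHull(np.argwhere(l==i)[:,::-1].astype(np.float32)))[0]
            print(c,st[i].tolist(),np.round(e,1),"foot",np.round(f(e,.065),4)[:2],"saucer",np.round(f(e,.010),4)[:2])
print("white",f((295/1.4,110+(420-308)/1.4),.063)[:2])
```

```text
red [304, 299, 27, 23, 483] [317.2 309.8] foot [0.6166 0.2713] saucer [0.59   0.2397]
red [277, 302, 81, 68, 2224] [316.9 334.5] foot [0.6396 0.303 ] saucer [0.6159 0.2753]
yellow [327, 195, 20, 13, 195] [336.3 201.2] foot [0.4414 0.0882] saucer [0.3931 0.0339]
yellow [304, 206, 52, 38, 688] [328.3 226.1] foot [0.4973 0.1376] saucer [0.4559 0.0894]
green [221, 136, 45, 20, 363] [243.1 144.1] foot [ 0.4926 -0.1981] saucer [ 0.4506 -0.2879]
white [ 0.62867936 -0.07132122]
```

```bash
python3 -c "
from workcell import arm
print(arm.job_done())"
```

```text
the job is handed in; nothing more can be done
None
```

I moved the white cup to the coaster, then set the three cobalt cups upright on the saucers matching their feet, and handed the job in at about 42 s; the final pictures put the red, yellow and white cups within a few mm of centre, but I checked green only by eye and the judge returned no verdict.

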